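# Sort four flanged fittings onto their gauge plates

## Robot

A 6-joint arm with a two-finger parallel gripper is mounted at the origin on the work surface. World frame = base frame: x ahead of the robot, y to its left, z up, the work surface at z = 0. Lengths are in mm, angles in rad, forces in N, time in s.
With the tool pointing down it reaches from about 300 to 775 mm from the base axis. Payload 14.6 kg.
Tool frame: the origin (TCP) lies at the very end of the fingers, on their centre line; the grasp point (between the pads) lies 19 mm behind it; z points along the fingers, y is the line along which they close (so a half turn about z gives the same grasp; the last joint's range is limited). The gripper opens to 94 mm and grips with 3 to 60 N. Pads are 16 mm wide; open, the fingers measure 119 mm over their backs; the gripper's body (75 mm by 177 mm) begins 78 mm behind the grasp point.
Start: joints at [1.083, 0.3, 1.521, -0, 1.321, -0.067], TCP at [224.666, 502.01, 205.446] pointing down, gripper open.
Joint ranges: [-3.03, 3.03], [-0.79, 2.21], [0.23, 2.52], [-1.04, 4.18], [0, 3.07], [-2.55, 2.55]. Speed limits (rad/s): [2.22, 2.22, 2.57, 3.14, 3.14, 3.14].

## Interface

Orientations are given as [roll, pitch, yaw] about the fixed x, y, z axes, in that order (R = Rz(yaw) Ry(pitch) Rx(roll)).
In Python, from cell import manip gives the robot as it stands. The module is installed in compiled form; this text tells all that it offers.
- The arm moves only by the shell command python3 -m inch 'ROWS' [FORCE]. ROWS is JSON, a list of rows, each an object of numbers: "gripper": the opening, from 0 (shut) to 1 (fully open); "dx", "dy", "dz": the shift along the world's x, y, z in m; "wx", "wy", "wz": the turn, a rotation vector about the world's x, y, z in degrees. A call has exactly 5 rows; each row is the pose to reach, as a shift and turn from the pose commanded when the call began; what a row does not reach only later rows make up. A row lasts 1/12 s, in which the tool goes at most 41.7 mm and 7.16 degrees, less where a joint would pass 70% of its speed; a pose out of reach is approached as far as the arm can. A call with a gripper value outside its range is refused whole. The fingers move at their own pace and stop on an object; FORCE is the grip in N (left out, the last holds). Time passes only in rows, so rows that repeat a pose let the fingers close, or fill a call up. It gives the time, the measured TCP pose, the force, the opening and the grip force at its end, in the units of the state.
- manip.read_state(): the state, without advancing time (a new reading comes with each control period).
- manip.camera(name): name is "side" or "top"; returns the picture (420x560x3 uint8, blue, green, red); there is no depth.
- manip.camera_info(name): a dict with "camera_matrix" (3x3 intrinsics, pixels), "R" (3x3) and "t" (3): a world point X has camera coordinates R X + t. Camera axes: x right, y down, z forward; pixel columns grow to the right and rows downward; lengths in mm; the calibration is good to about 2 mm. A picture is of the moment at which its call begins. camera_info takes no time and is no camera call.
- manip.sign_off(): hands the job in; it is judged then, once.
The state is a dict: "clock": time; "joints": joint angles; "qd": joint speeds; "effort": joint torques, N m; "eef_pos": TCP position; "eef_rot": TCP orientation; "wrist_force": force on the tool from outside, world axes, zero at the start; "moment": the same for the moment, N m; "finger_gap": finger opening in mm; "finger_force": force on a finger pad.
Only numpy, scipy, OpenCV 4.12 (cv2) and the standard library are available. Lean on these libraries where they do the work, as an engineer would, in place of code of your own. Each camera call takes 0.05 s, during which the arm holds its last target. There are 200 camera calls.

## Task

On the goods-in bench the four brass pipe fittings stand on the wrong gauge plates. Move them so that each one stands in the middle of the plate whose outline matches its own flange (round, square, triangular, oblong); which way it is turned does not matter, and the empty rubber mat is free for parking one on the way. Keep the fittings upright throughout, let go of them all, and do not knock over the glass jar.

Things in the scene. Friction and masses are not known exactly. Their poses are not given: they have to be found in the camera images.
- fit_round: Loose brass pipe fitting, 70 mm tall, 220 to 450 g, upright: a plain round neck 40 mm in diameter on a 10 mm thick foot flange, which is a round disc, 70 mm in diameter, six bolt holes. The four differ only in the flange. Origin: centre of the underside; z up along the neck.
- fit_square: Loose brass pipe fitting, 70 mm tall, 220 to 450 g, upright: a plain round neck 40 mm in diameter on a 10 mm thick foot flange, which is square, 62 x 62 mm, four bolt holes. The four differ only in the flange. Origin: centre of the underside; z up along the neck; x and y square to its sides.
- fit_triangle: Loose brass pipe fitting, 70 mm tall, 220 to 450 g, upright: a plain round neck 40 mm in diameter on a 10 mm thick foot flange, which is triangular with rounded corners, the corners reaching 44 mm and the sides lying 29 mm from the axis, three bolt holes. The four differ only in the flange. Origin: centre of the underside; z up along the neck; x points to one corner.
- fit_oblong: Loose brass pipe fitting, 70 mm tall, 220 to 450 g, upright: a plain round neck 40 mm in diameter on a 10 mm thick foot flange, which is oblong with half-round ends, 88 mm along x, 44 mm along y, two bolt holes. The four differ only in the flange. Origin: centre of the underside; z up along the neck; x is the long way.
- plate_round: Flat white-painted metal gauge plate, 5 mm thick, fixed to the bench, with a thin black rim 3 mm wider, its outline a disc 110 mm in diameter: for the fitting with that flange. Another fitting stands on it at the start. Origin: centre of its underside, at bench height; z up.
- plate_square: Flat white-painted metal gauge plate, 5 mm thick, fixed to the bench, with a thin black rim 3 mm wider, its outline a square of 98 x 98 mm, x and y square to its sides: for the fitting with that flange. Another fitting stands on it at the start. Origin: centre of its underside, at bench height; z up.
- plate_triangle: Flat white-painted metal gauge plate, 5 mm thick, fixed to the bench, with a thin black rim 3 mm wider, its outline a triangle with rounded corners, the corners reaching 64 mm and the sides lying 41 mm from the centre, x points to one corner: for the fitting with that flange. Another fitting stands on it at the start. Origin: centre of its underside, at bench height; z up.
- plate_oblong: Flat white-painted metal gauge plate, 5 mm thick, fixed to the bench, with a thin black rim 3 mm wider, its outline an oblong with half-round ends, 132 mm along x, 72 mm along y: for the fitting with that flange. Another fitting stands on it at the start. Origin: centre of its underside, at bench height; z up.
- spare_mat: Black, grey-ribbed rubber mat, 110 mm along x by 80 mm along y, 5 mm thick, fixed to the bench, empty at the start: free room to park one fitting. The five places (four plates and mat) change places from start to start and lie at least 140 mm apart, centre to centre. Origin: centre of its underside, on the bench top; z up.
- jar: Loose amber glass jar with a black cap and paper label, 40 mm in diameter, 85 mm tall, standing behind the plates, its axis 100 mm or more from every place's centre. Not to be knocked over. Origin: centre of its underside; z up. Other small things on the bench near the plates (nut, seal, plug, tape, marker) are under 30 mm tall.
Not all that is in view belongs to the job. What is shaped like the fit_square but pink is not meant.

How it is judged:
By the outcome, as a careful person would: the job done as asked, in the order asked, and still so for the second after the job is handed in, with the robot touching nothing.
It also fails if it takes over 120 s, if anything falls off the work surface, if the arm or the gripper's body presses on something with over 40 N, if the wrist force passes 120 N, or if a joint passes its speed limit or range.

## Working session

There is one attempt and no reset: what is moved stays moved. The work goes in short steps, Python scripts to look and compute and a shell command to move; the robot and the scene stay as the last step left them, time stands still between calls to the robot, and variables do not carry over. Pictures are saved under pics/ and viewed, at most 14 in all, crops included, and the job is handed in when it is done.

```bash
mkdir -p pics; python3 - <<'E'
from cell import manip
import cv2,numpy as np
for n in("top","side"):
    cv2.imwrite(f"pics/{n}0.png",manip.camera(n)); i=manip.camera_info(n)
    print(n,np.round(i["camera_matrix"],1).tolist(),np.round(i["R"],3).tolist(),np.round(i["t"],1).tolist(), "C",np.round(-np.array(i["R"]).T@np.array(i["t"]),0))
s=manip.read_state();print(s["eef_pos"],s["eef_rot"],s["finger_gap"],s["clock"])
E
```

```text
top [[449.0, 0.0, 277.3], [0.0, 449.0, 209.7], [0.0, 0.0, 1.0]] [[-0.003, -0.999, -0.037], [-0.992, 0.008, -0.129], [0.13, 0.036, -0.991]] [31.0, 541.4, 776.0] C [436.  -1. 840.]
side [[487.7, 0.0, 281.7], [0.0, 487.7, 209.7], [0.0, 0.0, 1.0]] [[0.988, -0.153, 0.019], [-0.073, -0.579, -0.812], [0.135, 0.801, -0.583]] [-528.9, 98.9, 885.4] C [ 410. -733.  607.]
[224.56254039 501.80939125 204.95683554] [-3.14057709e+00 -4.17455011e-05  2.72081903e+00] 93.80363265189169 0.1
```

View pics/top0.png

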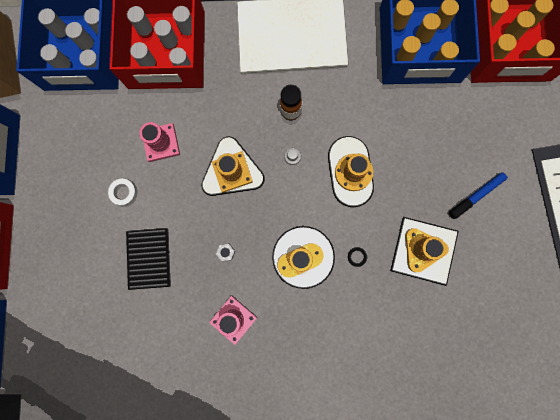

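View pics/side0.png

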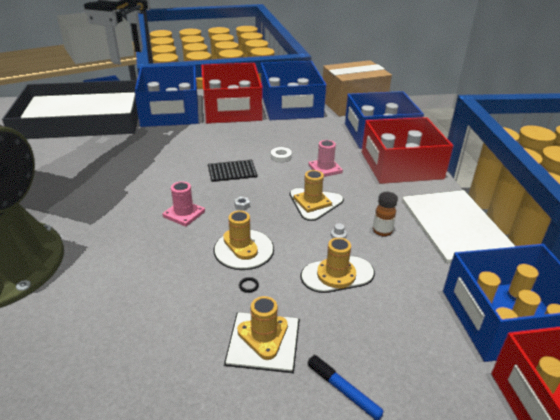

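Top view: the brass square flange stands on the triangle plate (232,170), the round one on the oblong plate (354,172), the oblong one on the round plate (300,260) and the triangular one on the square plate (427,250). The empty mat is at (148,258) and the jar at (291,100). In the side view the same brass fittings are at (313,190), (338,262), (240,235) and (263,325).

Could be confused with fit_square: pink at top (158,140), pink at top (232,320), and brass at top (232,170). Only the brass one is meant. The brass cylinders in the bins also look similar, but they aren't on plates.

```bash
cat > h.py <<'E'
from cell import manip
import cv2,numpy as np
def ray(n,uv,z):
    i=manip.camera_info(n);R=np.array(i["R"]);C=-R.T@np.array(i["t"])
    d=(np.linalg.inv(i["camera_matrix"])@np.c_[np.atleast_2d(uv),np.ones(len(np.atleast_2d(uv)))].T).T@R
    return (C+d*((z-C[2])/d[:,2])[:,None])[:,:2]
def cent(P): # centroid of hull polygon
    m=cv2.moments(cv2.convexHull(P.astype(np.float32)));return np.array([m["m10"],m["m01"]])/m["m00"]
def blobs(mask,lo,hi):
    cs,_=cv2.findContours(mask.astype(np.uint8)*255,cv2.RETR_EXTERNAL,cv2.CHAIN_APPROX_NONE)
    return [c[:,0].astype(float) for c in cs if lo<cv2.contourArea(c)<hi]
def masks(im):
    h,s,v=cv2.split(cv2.cvtColor(im,cv2.COLOR_BGR2HSV))
    return (s<40)&(v>190),(h>10)&(h<30)&(s>110)&(v>70),(v<75)
def measure(n,im,roi):
    x0,y0,x1,y1=roi;k=np.zeros(im.shape[:2],bool);k[y0:y1,x0:x1]=1
    w,b,d=masks(im);out=[]
    bl=blobs(b&k,150,9000)
    for c in bl:
        f=np.zeros(im.shape[:2],np.uint8);cv2.fillPoly(f,[cv2.convexHull(c.astype(np.int32))],1)
        for e in blobs(d&(f>0),40,700):
            a=cv2.contourArea(e.astype(np.float32));print(n,"top px",e.mean(0).round(1),"area",a,"xy@75",ray(n,cent(e),75).round(1))
        print(n,"  brass px",c.mean(0).round(),"hull xy@15",cent(ray(n,c,15)).round(1))
    ws=blobs(w&k,100,9000)
    for c in ws:
        P=ray(n,c,5);r=cv2.minAreaRect(P.astype(np.float32));print(n,"white px",c.mean(0).round(),"cent",cent(P).round(1),"rect",np.round(r[0],1),np.round(r[1]),round(r[2]))
E
python3 - <<'E'
from h import *
t=cv2.imread("pics/top0.png");s=cv2.imread("pics/side0.png")
measure("top",t,(190,125,480,300));measure("side",s,(205,160,380,375))
m=np.zeros(t.shape[:2],bool);m[222:295,115:180]=1
c=np.argwhere((t.max(2)<60)&m)[:,::-1];P=ray("top",c.astype(float),5);r=cv2.minAreaRect(P.astype(np.float32));print("mat",r)
cv2.imwrite("pics/crop.png",cv2.resize(t[125:300,190:480],None,fx=2.7,fy=2.7,interpolation=cv2.INTER_CUBIC))
E
```

```text
top top px [300.4 259.5] area 179.0 xy@75 [[451.1 -12.3]]
top   brass px [300. 260.] hull xy@15 [451.5 -12.1]
top top px [433.8 247.8] area 192.5 xy@75 [[ 469.6 -236.3]]
top top px [419.9 251. ] area 100.0 xy@75 [[ 465.6 -212.8]]
top   brass px [423. 249.] hull xy@15 [ 469.9 -235.8]
top top px [347.5 174.5] area 43.0 xy@75 [[596.7 -95.3]]
top top px [358.3 164.2] area 171.5 xy@75 [[ 614.9 -114.1]]
top   brass px [354. 171.] hull xy@15 [ 614.7 -114. ]
top top px [226.4 163.8] area 163.5 xy@75 [[618.1 115.4]]
top   brass px [231. 171.] hull xy@15 [619.2 115.3]
top white px [225. 252.] cent [467.  127.3] rect [467.1 127.3] [29. 32.] 67
top white px [303. 257.] cent [457.8 -18.3] rect [457.5 -18.1] [107. 107.] 90
top white px [425. 251.] cent [ 468.2 -240.9] rect [ 468.2 -240.9] [97. 97.] 75
top white px [211. 180.] cent [600.2 155.3] rect [604.3 159.9] [59. 29.] 19
top white px [248. 176.] cent [613.4  88. ] rect [613.7  81.7] [52. 79.] 72
top white px [226. 149.] cent [665.8 125.9] rect [668.  129.8] [33. 57.] 18
top white px [348. 172.] cent [ 619.4 -109.5] rect [ 619.5 -109.3] [130.  71.] 6
side   brass px [264. 326.] hull xy@15 [ 471.4 -221.2]
side   brass px [337. 263.] hull xy@15 [622.5 -94.6]
side   brass px [240. 231.] hull xy@15 [454.9  12.6]
side   brass px [313. 190.] hull xy@15 [626.5 144.2]
side white px [262. 343.] cent [ 468.9 -240.4] rect [ 468.9 -240.4] [100.  98.] 75
side white px [316. 277.] cent [ 579.2 -113.2] rect [ 576.1 -113.3] [44. 74.] 4
side white px [360. 270.] cent [ 662.  -107.8] rect [ 664.5 -108.9] [75. 40.] 80
side white px [245. 251.] cent [459.1 -19.6] rect [459.5 -22.4] [110. 101.] 11
side white px [321. 206.] cent [633.9 106.6] rect [633.3 109.1] [117.  60.] 37
mat ((455.9693908691406, 272.16473388671875), (109.571044921875, 80.12783813476562), 4.038739204406738)
```

View pics/crop.png

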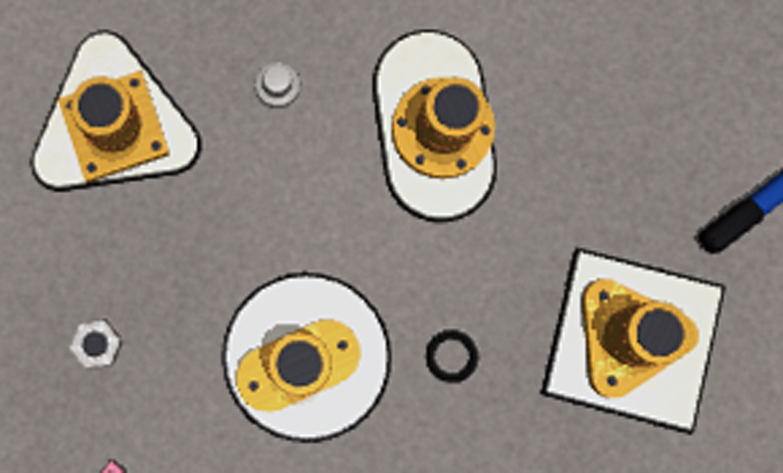

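The crop confirms the four brass fittings at (101,105), (455,103), (299,362) and (660,332). fit_square is the brass one on the triangle plate. I'll move above it now and get the triangle plate centre from the hull of its white parts.

```bash
python3 - <<'E'
from h import *
for n,f,roi in(("top","pics/top0.png",(198,130,268,200)),("side","pics/side0.png",(285,180,350,225)),("side","pics/side0.png",(298,250,380,295)),("top","pics/top0.png",(325,130,378,210))):
    im=cv2.imread(f);w=masks(im)[0];x0,y0,x1,y1=roi
    c=np.concatenate([b for b in blobs(w,20,9000) if x0<b[:,0].min() and b[:,0].max()<x1 and y0<b[:,1].min() and b[:,1].max()<y1])
    P=ray(n,c,5).astype(np.float32);print(n,roi,cent(P),"mintri",cv2.minEnclosingTriangle(P[:,None])[1].mean(0),cv2.minAreaRect(P))
E
T='{"dx":0.13,"dy":-0.128,"gripper":1}'
python3 -m inch '[{"dx":0.03,"dy":-0.03,"gripper":1},{"dx":0.055,"dy":-0.055,"gripper":1},{"dx":0.08,"dy":-0.08,"gripper":1},{"dx":0.105,"dy":-0.105,"gripper":1},{"dx":0.13,"dy":-0.13,"gripper":1}]' 30
```

```text
top (198, 130, 268, 200) [623.91592751 117.57380121] mintri [[623.966    117.567055]] ((617.0529174804688, 126.64795684814453), (113.13756561279297, 103.51939392089844), 37.99298095703125)
side (285, 180, 350, 225) [625.59830984 118.95190407] mintri [[625.97437 118.85166]] ((636.7965087890625, 120.2447280883789), (106.33409118652344, 116.77371978759766), 7.445679664611816)
side (298, 250, 380, 295) [ 619.95559725 -108.94932798] mintri [[ 619.7316  -113.60775]] ((619.9586791992188, -109.83992004394531), (131.7274169921875, 74.3345947265625), 4.627431392669678)
top (325, 130, 378, 210) [ 619.37449984 -109.45826324] mintri [[ 615.59955 -105.87421]] ((619.4805908203125, -109.26838684082031), (130.31430053710938, 70.78878021240234), 6.238580703735352)validation failed for argument at $[0]...
```

```bash
python3 -m inch '[{"gripper":1,"dx":0.03,"dy":-0.03,"dz":0,"wx":0,"wy":0,"wz":0},{"gripper":1,"dx":0.055,"dy":-0.055,"dz":0,"wx":0,"wy":0,"wz":0},{"gripper":1,"dx":0.08,"dy":-0.08,"dz":0,"wx":0,"wy":0,"wz":0},{"gripper":1,"dx":0.105,"dy":-0.105,"dz":0,"wx":0,"wy":0,"wz":0},{"gripper":1,"dx":0.13,"dy":-0.13,"dz":0,"wx":0,"wy":0,"wz":0}]' 30
```

```text
clock: 0.52
eef_pos: [355.5, 370.6, 205.3]
eef_rot: [-3.141, -0.0, 2.721]
wrist_force: [0.7, 0.4, 0.8]
finger_gap: 94.0
finger_force: 0.0
```

```bash
python3 -m inch '[{"gripper":1,"dx":0.028,"dy":-0.027,"dz":0,"wx":0,"wy":0,"wz":0},{"gripper":1,"dx":0.055,"dy":-0.054,"dz":0,"wx":0,"wy":0,"wz":0},{"gripper":1,"dx":0.081,"dy":-0.079,"dz":0,"wx":0,"wy":0,"wz":0},{"gripper":1,"dx":0.107,"dy":-0.104,"dz":0,"wx":0,"wy":0,"wz":0},{"gripper":1,"dx":0.133,"dy":-0.129,"dz":0,"wx":0,"wy":0,"wz":0}]'
python3 -m inch '[{"gripper":1,"dx":0.028,"dy":-0.027,"dz":0,"wx":0,"wy":0,"wz":0},{"gripper":1,"dx":0.055,"dy":-0.054,"dz":0,"wx":0,"wy":0,"wz":0},{"gripper":1,"dx":0.081,"dy":-0.079,"dz":0,"wx":0,"wy":0,"wz":0},{"gripper":1,"dx":0.107,"dy":-0.104,"dz":0,"wx":0,"wy":0,"wz":0},{"gripper":1,"dx":0.13,"dy":-0.126,"dz":0,"wx":0,"wy":0,"wz":0}]'
python3 -m inch '[{"gripper":1,"dx":0,"dy":0,"dz":-0.02,"wx":0,"wy":0,"wz":0},{"gripper":1,"dx":0,"dy":0,"dz":-0.04,"wx":0,"wy":0,"wz":0},{"gripper":1,"dx":0,"dy":0,"dz":-0.06,"wx":0,"wy":0,"wz":0},{"gripper":1,"dx":0,"dy":0,"dz":-0.08,"wx":0,"wy":0,"wz":0},{"gripper":1,"dx":0,"dy":0,"dz":-0.1,"wx":0,"wy":0,"wz":0}]'
python3 - <<'E'
from h import *
for n in("top","side"):cv2.imwrite(f"pics/{n}1.png",manip.camera(n))
s=cv2.imread("pics/side1.png")[90:300,190:470];t=cv2.imread("pics/top1.png")[90:300,130:410]
cv2.imwrite("pics/c1.png",cv2.resize(np.hstack([s,t]),None,fx=1.42,fy=1.42))
E
```

```text
clock: 0.93
eef_pos: [488.6, 241.4, 205.3]
eef_rot: [-3.141, -0.0, 2.721]
wrist_force: [0.1, 0.7, 0.3]
finger_gap: 94.2
finger_force: 0.0
clock: 1.35
eef_pos: [618.8, 115.1, 205.0]
eef_rot: [-3.141, -0.001, 2.72]
wrist_force: [-0.5, 0.9, 1.0]
finger_gap: 94.2
finger_force: 0.0
clock: 1.77
eef_pos: [617.4, 116.9, 104.1]
eef_rot: [-3.141, -0.001, 2.721]
wrist_force: [1.4, 0.3, -0.4]
finger_gap: 94.0
finger_force: 0.0
```

View pics/c1.png

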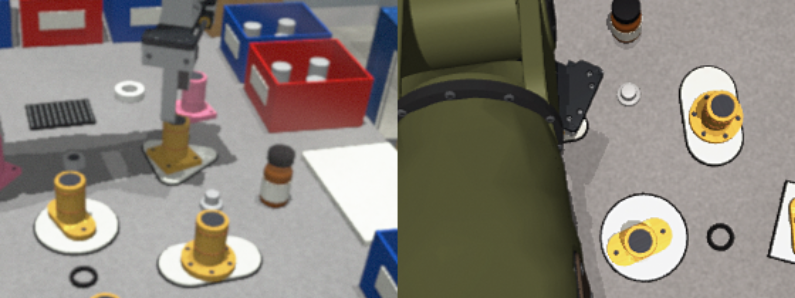

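Left (side): the open fingers straddle the neck at (176,125). Right (top): the arm hides the fitting. I'll go down, close and lift.

```bash
python3 -m inch '[{"gripper":1,"dx":0,"dy":0,"dz":-0.02,"wx":0,"wy":0,"wz":0},{"gripper":1,"dx":0,"dy":0,"dz":-0.04,"wx":0,"wy":0,"wz":0},{"gripper":1,"dx":0,"dy":0,"dz":-0.06,"wx":0,"wy":0,"wz":0},{"gripper":1,"dx":0,"dy":0,"dz":-0.072,"wx":0,"wy":0,"wz":0},{"gripper":1,"dx":0,"dy":0,"dz":-0.072,"wx":0,"wy":0,"wz":0}]'
for i in 1 2; do python3 -m inch '[{"gripper":0,"dx":0,"dy":0,"dz":0,"wx":0,"wy":0,"wz":0},{"gripper":0,"dx":0,"dy":0,"dz":0,"wx":0,"wy":0,"wz":0},{"gripper":0,"dx":0,"dy":0,"dz":0,"wx":0,"wy":0,"wz":0},{"gripper":0,"dx":0,"dy":0,"dz":0,"wx":0,"wy":0,"wz":0},{"gripper":0,"dx":0,"dy":0,"dz":0,"wx":0,"wy":0,"wz":0}]' 30; done
```

```text
clock: 2.28
eef_pos: [616.8, 116.9, 31.7]
eef_rot: [-3.14, -0.003, 2.721]
wrist_force: [0.1, -1.4, 0.6]
finger_gap: 93.7
finger_force: 0.0
clock: 2.7
eef_pos: [618.0, 117.0, 34.2]
eef_rot: [3.141, 0.001, 2.721]
wrist_force: [0.2, -0.7, -0.3]
finger_gap: 63.9
finger_force: 0.0
clock: 3.12
eef_pos: [617.6, 116.9, 33.5]
eef_rot: [-3.141, -0.0, 2.721]
wrist_force: [-1.0, -1.2, 1.5]
finger_gap: 39.6
finger_force: 30.0
```

Gripped: gap 39.6, force 30 N. Lifting and taking it to the mat at (456,272).

```bash
python3 -m inch '[{"gripper":0,"dx":0,"dy":0,"dz":0.015,"wx":0,"wy":0,"wz":0},{"gripper":0,"dx":0,"dy":0,"dz":0.035,"wx":0,"wy":0,"wz":0},{"gripper":0,"dx":0,"dy":0,"dz":0.06,"wx":0,"wy":0,"wz":0},{"gripper":0,"dx":0,"dy":0,"dz":0.08,"wx":0,"wy":0,"wz":0},{"gripper":0,"dx":0,"dy":0,"dz":0.1,"wx":0,"wy":0,"wz":0}]'
python3 -m inch '[{"gripper":0,"dx":-0.01,"dy":0.01,"dz":0,"wx":0,"wy":0,"wz":0},{"gripper":0,"dx":-0.026,"dy":0.025,"dz":0,"wx":0,"wy":0,"wz":0},{"gripper":0,"dx":-0.044,"dy":0.042,"dz":0,"wx":0,"wy":0,"wz":0},{"gripper":0,"dx":-0.062,"dy":0.059,"dz":0,"wx":0,"wy":0,"wz":0},{"gripper":0,"dx":-0.081,"dy":0.078,"dz":0,"wx":0,"wy":0,"wz":0}]'
python3 -m inch '[{"gripper":0,"dx":-0.018,"dy":0.018,"dz":0,"wx":0,"wy":0,"wz":0},{"gripper":0,"dx":-0.036,"dy":0.036,"dz":0,"wx":0,"wy":0,"wz":0},{"gripper":0,"dx":-0.054,"dy":0.054,"dz":0,"wx":0,"wy":0,"wz":0},{"gripper":0,"dx":-0.071,"dy":0.068,"dz":0,"wx":0,"wy":0,"wz":0},{"gripper":0,"dx":-0.081,"dy":0.078,"dz":0,"wx":0,"wy":0,"wz":0}]'
python3 -m inch '[{"gripper":0,"dx":0,"dy":0,"dz":-0.025,"wx":0,"wy":0,"wz":0},{"gripper":0,"dx":0,"dy":0,"dz":-0.05,"wx":0,"wy":0,"wz":0},{"gripper":0,"dx":0,"dy":0,"dz":-0.075,"wx":0,"wy":0,"wz":0},{"gripper":0,"dx":0,"dy":0,"dz":-0.09,"wx":0,"wy":0,"wz":0},{"gripper":0,"dx":0,"dy":0,"dz":-0.093,"wx":0,"wy":0,"wz":0}]'
python3 -m inch '[{"gripper":0,"dx":0,"dy":0,"dz":-0.002,"wx":0,"wy":0,"wz":0},{"gripper":0,"dx":0,"dy":0,"dz":-0.004,"wx":0,"wy":0,"wz":0},{"gripper":0,"dx":0,"dy":0,"dz":-0.006,"wx":0,"wy":0,"wz":0},{"gripper":0,"dx":0,"dy":0,"dz":-0.007,"wx":0,"wy":0,"wz":0},{"gripper":0,"dx":0,"dy":0,"dz":-0.007,"wx":0,"wy":0,"wz":0}]'
```

```text
clock: 3.53
eef_pos: [617.3, 117.1, 134.0]
eef_rot: [-3.141, -0.001, 2.721]
wrist_force: [0.2, 0.5, -4.6]
finger_gap: 39.7
finger_force: 30.0
clock: 3.95
eef_pos: [535.5, 195.4, 132.8]
eef_rot: [-3.141, -0.001, 2.72]
wrist_force: [-0.4, 0.5, -4.8]
finger_gap: 39.8
finger_force: 30.0
clock: 4.37
eef_pos: [453.7, 274.1, 132.9]
eef_rot: [-3.141, -0.001, 2.722]
wrist_force: [0.2, 0.6, -4.4]
finger_gap: 39.6
finger_force: 30.0
clock: 4.78
eef_pos: [454.0, 272.2, 37.3]
eef_rot: [-3.138, -0.003, 2.721]
wrist_force: [-0.2, -0.3, -4.1]
finger_gap: 39.8
finger_force: 30.0
clock: 5.2
eef_pos: [455.9, 273.1, 33.9]
eef_rot: [3.141, 0.0, 2.721]
wrist_force: [-0.4, 0.1, -4.2]
finger_gap: 39.5
finger_force: 30.0
```

```bash
python3 -m inch '[{"gripper":1,"dx":0,"dy":0,"dz":0,"wx":0,"wy":0,"wz":0},{"gripper":1,"dx":0,"dy":0,"dz":0,"wx":0,"wy":0,"wz":0},{"gripper":1,"dx":0,"dy":0,"dz":0,"wx":0,"wy":0,"wz":0},{"gripper":1,"dx":0,"dy":0,"dz":0,"wx":0,"wy":0,"wz":0},{"gripper":1,"dx":0,"dy":0,"dz":0,"wx":0,"wy":0,"wz":0}]'
python3 -m inch '[{"gripper":1,"dx":0,"dy":0,"dz":0.015,"wx":0,"wy":0,"wz":0},{"gripper":1,"dx":0,"dy":0,"dz":0.035,"wx":0,"wy":0,"wz":0},{"gripper":1,"dx":0,"dy":0,"dz":0.06,"wx":0,"wy":0,"wz":0},{"gripper":1,"dx":0,"dy":0,"dz":0.08,"wx":0,"wy":0,"wz":0},{"gripper":1,"dx":0,"dy":0,"dz":0.1,"wx":0,"wy":0,"wz":0}]'
python3 -m inch '[{"gripper":1,"dx":0,"dy":-0.025,"dz":0,"wx":0,"wy":0,"wz":0},{"gripper":1,"dx":0,"dy":-0.055,"dz":0,"wx":0,"wy":0,"wz":0},{"gripper":1,"dx":0,"dy":-0.09,"dz":0,"wx":0,"wy":0,"wz":0},{"gripper":1,"dx":0,"dy":-0.125,"dz":0,"wx":0,"wy":0,"wz":0},{"gripper":1,"dx":0.005,"dy":-0.16,"dz":0,"wx":0,"wy":0,"wz":0}]'
python3 -m inch '[{"gripper":1,"dx":0,"dy":-0.037,"dz":0,"wx":0,"wy":0,"wz":0},{"gripper":1,"dx":0,"dy":-0.074,"dz":0,"wx":0,"wy":0,"wz":0},{"gripper":1,"dx":0,"dy":-0.111,"dz":0,"wx":0,"wy":0,"wz":0},{"gripper":1,"dx":0,"dy":-0.148,"dz":0,"wx":0,"wy":0,"wz":0},{"gripper":1,"dx":0.005,"dy":-0.185,"dz":0,"wx":0,"wy":0,"wz":0}]'
python3 -m inch '[{"gripper":1,"dx":0,"dy":-0.037,"dz":0,"wx":0,"wy":0,"wz":0},{"gripper":1,"dx":0,"dy":-0.074,"dz":0,"wx":0,"wy":0,"wz":0},{"gripper":1,"dx":0,"dy":-0.11,"dz":0,"wx":0,"wy":0,"wz":0},{"gripper":1,"dx":0.003,"dy":-0.14,"dz":0,"wx":0,"wy":0,"wz":0},{"gripper":1,"dx":0.004,"dy":-0.164,"dz":0,"wx":0,"wy":0,"wz":0}]'
```

```text
clock: 5.62
eef_pos: [455.8, 273.1, 33.7]
eef_rot: [3.141, 0.0, 2.721]
wrist_force: [-0.3, 0.0, -0.5]
finger_gap: 69.6
finger_force: 0.0
clock: 6.03
eef_pos: [455.7, 273.0, 134.8]
eef_rot: [3.141, 0.0, 2.721]
wrist_force: [0.5, 0.5, -0.3]
finger_gap: 93.8
finger_force: 0.0
clock: 6.45
eef_pos: [460.0, 111.7, 133.6]
eef_rot: [3.141, 0.0, 2.721]
wrist_force: [0.4, 0.5, 0.4]
finger_gap: 94.2
finger_force: 0.0
clock: 6.87
eef_pos: [465.0, -73.7, 133.7]
eef_rot: [3.141, 0.0, 2.721]
wrist_force: [1.0, 0.3, -0.4]
finger_gap: 94.3
finger_force: 0.0
clock: 7.28
eef_pos: [469.5, -238.4, 133.6]
eef_rot: [-3.141, 0.0, 2.72]
wrist_force: [-0.1, 1.2, 0.8]
finger_gap: 93.9
finger_force: 0.0
```

```bash
python3 -m inch '[{"gripper":1,"dx":0,"dy":0,"dz":-0.025,"wx":0,"wy":0,"wz":0},{"gripper":1,"dx":0,"dy":0,"dz":-0.05,"wx":0,"wy":0,"wz":0},{"gripper":1,"dx":0,"dy":0,"dz":-0.075,"wx":0,"wy":0,"wz":0},{"gripper":1,"dx":0,"dy":0,"dz":-0.1,"wx":0,"wy":0,"wz":0},{"gripper":1,"dx":0,"dy":0,"dz":-0.1,"wx":0,"wy":0,"wz":0}]'
for i in 1 2; do python3 -m inch '[{"gripper":0,"dx":0,"dy":0,"dz":0,"wx":0,"wy":0,"wz":0},{"gripper":0,"dx":0,"dy":0,"dz":0,"wx":0,"wy":0,"wz":0},{"gripper":0,"dx":0,"dy":0,"dz":0,"wx":0,"wy":0,"wz":0},{"gripper":0,"dx":0,"dy":0,"dz":0,"wx":0,"wy":0,"wz":0},{"gripper":0,"dx":0,"dy":0,"dz":0,"wx":0,"wy":0,"wz":0}]' 30; done
python3 -m inch '[{"gripper":0,"dx":0,"dy":0,"dz":0.015,"wx":0,"wy":0,"wz":0},{"gripper":0,"dx":0,"dy":0,"dz":0.035,"wx":0,"wy":0,"wz":0},{"gripper":0,"dx":0,"dy":0,"dz":0.06,"wx":0,"wy":0,"wz":0},{"gripper":0,"dx":0,"dy":0,"dz":0.08,"wx":0,"wy":0,"wz":0},{"gripper":0,"dx":0,"dy":0,"dz":0.1,"wx":0,"wy":0,"wz":0}]'
python3 - <<'E'
from h import *
for n in("top","side"):cv2.imwrite(f"pics/{n}2.png",manip.camera(n))
cv2.imwrite("pics/c2.png",np.hstack([cv2.imread("pics/top2.png")[110:340,90:470],cv2.imread("pics/side2.png")[130:360,170:390]]))
measure("top",cv2.imread("pics/top2.png"),(100,215,200,300))
E
```

```text
clock: 7.7
eef_pos: [467.6, -234.9, 29.5]
eef_rot: [3.141, -0.006, 2.721]
wrist_force: [-0.6, -0.1, -0.6]
finger_gap: 93.7
finger_force: 0.0
clock: 8.12
eef_pos: [470.1, -236.2, 34.5]
eef_rot: [-3.141, 0.002, 2.721]
wrist_force: [-0.1, 0.3, -0.5]
finger_gap: 63.9
finger_force: 0.0
clock: 8.53
eef_pos: [469.7, -236.0, 33.5]
eef_rot: [-3.142, 0.0, 2.721]
wrist_force: [-0.4, -1.2, 2.2]
finger_gap: 40.0
finger_force: 30.0
clock: 8.95
eef_pos: [469.4, -235.8, 134.2]
eef_rot: [3.142, -0.001, 2.721]
wrist_force: [0.4, -0.1, -2.3]
finger_gap: 40.0
finger_force: 30.0
top top px [134.  256.5] area 172.0 xy@75 [[457.3 272.8]]
top   brass px [145. 258.] hull xy@15 [456.7 274.3]
```

View pics/c2.png

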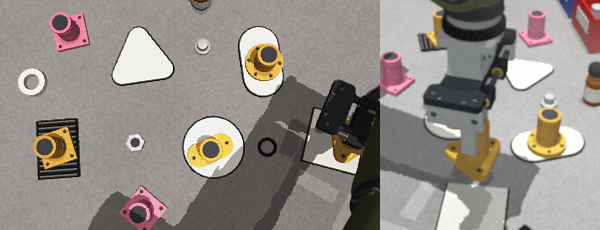

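The square fitting stands upright on the mat (crop 55,147), the triangle plate is free (142,58), and fit_triangle is held. Moving it to the triangle plate at (624.5,118).

```bash
python3 -m inch '[{"gripper":0,"dx":0.006,"dy":0.014,"dz":0,"wx":0,"wy":0,"wz":0},{"gripper":0,"dx":0.016,"dy":0.037,"dz":0,"wx":0,"wy":0,"wz":0},{"gripper":0,"dx":0.028,"dy":0.064,"dz":0,"wx":0,"wy":0,"wz":0},{"gripper":0,"dx":0.04,"dy":0.091,"dz":0,"wx":0,"wy":0,"wz":0},{"gripper":0,"dx":0.052,"dy":0.118,"dz":0,"wx":0,"wy":0,"wz":0}]'
python3 -m inch '[{"gripper":0,"dx":0.012,"dy":0.027,"dz":0,"wx":0,"wy":0,"wz":0},{"gripper":0,"dx":0.024,"dy":0.054,"dz":0,"wx":0,"wy":0,"wz":0},{"gripper":0,"dx":0.036,"dy":0.082,"dz":0,"wx":0,"wy":0,"wz":0},{"gripper":0,"dx":0.048,"dy":0.11,"dz":0,"wx":0,"wy":0,"wz":0},{"gripper":0,"dx":0.06,"dy":0.137,"dz":0,"wx":0,"wy":0,"wz":0}]'
python3 -m inch '[{"gripper":0,"dx":0.012,"dy":0.027,"dz":0,"wx":0,"wy":0,"wz":0},{"gripper":0,"dx":0.024,"dy":0.054,"dz":0,"wx":0,"wy":0,"wz":0},{"gripper":0,"dx":0.034,"dy":0.078,"dz":0,"wx":0,"wy":0,"wz":0},{"gripper":0,"dx":0.04,"dy":0.092,"dz":0,"wx":0,"wy":0,"wz":0},{"gripper":0,"dx":0.043,"dy":0.099,"dz":0,"wx":0,"wy":0,"wz":0}]'
python3 -m inch '[{"gripper":0,"dx":0,"dy":0,"dz":-0.025,"wx":0,"wy":0,"wz":0},{"gripper":0,"dx":0,"dy":0,"dz":-0.05,"wx":0,"wy":0,"wz":0},{"gripper":0,"dx":0,"dy":0,"dz":-0.075,"wx":0,"wy":0,"wz":0},{"gripper":0,"dx":0,"dy":0,"dz":-0.09,"wx":0,"wy":0,"wz":0},{"gripper":0,"dx":0,"dy":0,"dz":-0.093,"wx":0,"wy":0,"wz":0}]'
python3 -m inch '[{"gripper":0,"dx":0,"dy":0,"dz":-0.002,"wx":0,"wy":0,"wz":0},{"gripper":0,"dx":0,"dy":0,"dz":-0.004,"wx":0,"wy":0,"wz":0},{"gripper":0,"dx":0,"dy":0,"dz":-0.006,"wx":0,"wy":0,"wz":0},{"gripper":0,"dx":0,"dy":0,"dz":-0.007,"wx":0,"wy":0,"wz":0},{"gripper":0,"dx":0,"dy":0,"dz":-0.007,"wx":0,"wy":0,"wz":0}]'
python3 - <<'E'
from h import *
measure("top",cv2.imread("pics/top2.png"),(190,125,290,200))
E
```

```text
clock: 9.47
eef_pos: [521.4, -116.6, 131.6]
eef_rot: [-3.141, -0.002, 2.72]
wrist_force: [-0.6, -0.2, -3.1]
finger_gap: 39.9
finger_force: 30.0
clock: 9.88
eef_pos: [581.4, 20.6, 131.4]
eef_rot: [-3.141, -0.002, 2.721]
wrist_force: [0.4, -0.3, -2.5]
finger_gap: 39.6
finger_force: 30.0
clock: 10.3
eef_pos: [624.4, 119.9, 131.0]
eef_rot: [-3.14, -0.002, 2.723]
wrist_force: [0.6, 0.2, -3.1]
finger_gap: 39.7
finger_force: 30.0
clock: 10.72
eef_pos: [622.4, 117.1, 35.9]
eef_rot: [-3.138, -0.005, 2.72]
wrist_force: [-0.0, 0.2, -3.1]
finger_gap: 39.4
finger_force: 30.0
clock: 11.13
eef_pos: [624.9, 118.0, 33.9]
eef_rot: [3.141, 0.001, 2.721]
wrist_force: [-0.5, 0.3, -3.5]
finger_gap: 39.7
finger_force: 30.0
top white px [230. 171.] cent [623.8 117.7] rect [634.9 118.8] [103. 114.] 8
```

```bash
python3 -m inch '[{"gripper":1,"dx":0,"dy":0,"dz":0,"wx":0,"wy":0,"wz":0},{"gripper":1,"dx":0,"dy":0,"dz":0,"wx":0,"wy":0,"wz":0},{"gripper":1,"dx":0,"dy":0,"dz":0,"wx":0,"wy":0,"wz":0},{"gripper":1,"dx":0,"dy":0,"dz":0,"wx":0,"wy":0,"wz":0},{"gripper":1,"dx":0,"dy":0,"dz":0,"wx":0,"wy":0,"wz":0}]'
python3 -m inch '[{"gripper":1,"dx":0,"dy":0,"dz":0.015,"wx":0,"wy":0,"wz":0},{"gripper":1,"dx":0,"dy":0,"dz":0.035,"wx":0,"wy":0,"wz":0},{"gripper":1,"dx":0,"dy":0,"dz":0.06,"wx":0,"wy":0,"wz":0},{"gripper":1,"dx":0,"dy":0,"dz":0.08,"wx":0,"wy":0,"wz":0},{"gripper":1,"dx":0,"dy":0,"dz":0.1,"wx":0,"wy":0,"wz":0}]'
python3 -m inch '[{"gripper":1,"dx":-0.01,"dy":0.01,"dz":0,"wx":0,"wy":0,"wz":0},{"gripper":1,"dx":-0.027,"dy":0.025,"dz":0,"wx":0,"wy":0,"wz":0},{"gripper":1,"dx":-0.045,"dy":0.042,"dz":0,"wx":0,"wy":0,"wz":0},{"gripper":1,"dx":-0.064,"dy":0.06,"dz":0,"wx":0,"wy":0,"wz":0},{"gripper":1,"dx":-0.083,"dy":0.078,"dz":0,"wx":0,"wy":0,"wz":0}]'
python3 -m inch '[{"gripper":1,"dx":-0.019,"dy":0.018,"dz":0,"wx":0,"wy":0,"wz":0},{"gripper":1,"dx":-0.038,"dy":0.036,"dz":0,"wx":0,"wy":0,"wz":0},{"gripper":1,"dx":-0.057,"dy":0.054,"dz":0,"wx":0,"wy":0,"wz":0},{"gripper":1,"dx":-0.075,"dy":0.07,"dz":0,"wx":0,"wy":0,"wz":0},{"gripper":1,"dx":-0.084,"dy":0.077,"dz":0,"wx":0,"wy":0,"wz":0}]'
python3 -m inch '[{"gripper":1,"dx":0,"dy":0,"dz":-0.025,"wx":0,"wy":0,"wz":0},{"gripper":1,"dx":0,"dy":0,"dz":-0.05,"wx":0,"wy":0,"wz":0},{"gripper":1,"dx":0,"dy":0,"dz":-0.075,"wx":0,"wy":0,"wz":0},{"gripper":1,"dx":0,"dy":0,"dz":-0.1,"wx":0,"wy":0,"wz":0},{"gripper":1,"dx":0,"dy":0,"dz":-0.1,"wx":0,"wy":0,"wz":0}]'
for i in 1 2; do python3 -m inch '[{"gripper":0,"dx":0,"dy":0,"dz":0,"wx":0,"wy":0,"wz":0},{"gripper":0,"dx":0,"dy":0,"dz":0,"wx":0,"wy":0,"wz":0},{"gripper":0,"dx":0,"dy":0,"dz":0,"wx":0,"wy":0,"wz":0},{"gripper":0,"dx":0,"dy":0,"dz":0,"wx":0,"wy":0,"wz":0},{"gripper":0,"dx":0,"dy":0,"dz":0,"wx":0,"wy":0,"wz":0}]' 30; done
python3 -m inch '[{"gripper":0,"dx":0,"dy":0,"dz":0.015,"wx":0,"wy":0,"wz":0},{"gripper":0,"dx":0,"dy":0,"dz":0.035,"wx":0,"wy":0,"wz":0},{"gripper":0,"dx":0,"dy":0,"dz":0.06,"wx":0,"wy":0,"wz":0},{"gripper":0,"dx":0,"dy":0,"dz":0.08,"wx":0,"wy":0,"wz":0},{"gripper":0,"dx":0,"dy":0,"dz":0.1,"wx":0,"wy":0,"wz":0}]'
```

```text
clock: 11.55
eef_pos: [624.8, 118.0, 33.7]
eef_rot: [3.141, 0.0, 2.721]
wrist_force: [-0.2, 0.4, -0.5]
finger_gap: 69.7
finger_force: 0.0
clock: 11.97
eef_pos: [624.7, 118.1, 134.8]
eef_rot: [3.141, 0.001, 2.721]
wrist_force: [0.2, -0.2, -0.3]
finger_gap: 93.7
finger_force: 0.0
clock: 12.38
eef_pos: [540.8, 196.6, 133.6]
eef_rot: [3.141, 0.0, 2.721]
wrist_force: [0.2, 0.3, -0.5]
finger_gap: 94.1
finger_force: 0.0
clock: 12.8
eef_pos: [456.0, 274.5, 133.6]
eef_rot: [3.141, -0.0, 2.722]
wrist_force: [0.3, 0.3, 0.1]
finger_gap: 93.9
finger_force: 0.0
clock: 13.22
eef_pos: [455.9, 271.6, 29.4]
eef_rot: [-3.137, -0.004, 2.721]
wrist_force: [-0.2, 0.2, -0.2]
finger_gap: 94.4
finger_force: 0.0
clock: 13.63
eef_pos: [458.1, 273.2, 34.5]
eef_rot: [3.14, 0.001, 2.721]
wrist_force: [0.0, 0.8, -0.3]
finger_gap: 64.3
finger_force: 0.0
clock: 14.05
eef_pos: [457.7, 273.0, 33.5]
eef_rot: [-3.142, -0.0, 2.721]
wrist_force: [-0.7, -0.6, 1.7]
finger_gap: 39.5
finger_force: 30.0
clock: 14.47
eef_pos: [457.3, 272.8, 134.0]
eef_rot: [-3.141, -0.001, 2.721]
wrist_force: [-0.1, -0.2, -5.5]
finger_gap: 39.8
finger_force: 30.0
```

```bash
python3 -m inch '[{"gripper":0,"dx":0,"dy":-0.015,"dz":0,"wx":0,"wy":0,"wz":0},{"gripper":0,"dx":0,"dy":-0.04,"dz":0,"wx":0,"wy":0,"wz":0},{"gripper":0,"dx":0,"dy":-0.07,"dz":0,"wx":0,"wy":0,"wz":0},{"gripper":0,"dx":0,"dy":-0.1,"dz":0,"wx":0,"wy":0,"wz":0},{"gripper":0,"dx":0.003,"dy":-0.13,"dz":0,"wx":0,"wy":0,"wz":0}]'
python3 -m inch '[{"gripper":0,"dx":0,"dy":-0.03,"dz":0,"wx":0,"wy":0,"wz":0},{"gripper":0,"dx":0,"dy":-0.06,"dz":0,"wx":0,"wy":0,"wz":0},{"gripper":0,"dx":0,"dy":-0.09,"dz":0,"wx":0,"wy":0,"wz":0},{"gripper":0,"dx":0,"dy":-0.12,"dz":0,"wx":0,"wy":0,"wz":0},{"gripper":0,"dx":0.003,"dy":-0.15,"dz":0,"wx":0,"wy":0,"wz":0}]'
python3 -m inch '[{"gripper":0,"dx":0,"dy":-0.03,"dz":0,"wx":0,"wy":0,"wz":0},{"gripper":0,"dx":0,"dy":-0.06,"dz":0,"wx":0,"wy":0,"wz":0},{"gripper":0,"dx":0,"dy":-0.09,"dz":0,"wx":0,"wy":0,"wz":0},{"gripper":0,"dx":0,"dy":-0.12,"dz":0,"wx":0,"wy":0,"wz":0},{"gripper":0,"dx":0.003,"dy":-0.15,"dz":0,"wx":0,"wy":0,"wz":0}]'
python3 -m inch '[{"gripper":0,"dx":0.001,"dy":-0.025,"dz":0,"wx":0,"wy":0,"wz":0},{"gripper":0,"dx":0.002,"dy":-0.045,"dz":0,"wx":0,"wy":0,"wz":0},{"gripper":0,"dx":0.002,"dy":-0.06,"dz":0,"wx":0,"wy":0,"wz":0},{"gripper":0,"dx":0.002,"dy":-0.07,"dz":0,"wx":0,"wy":0,"wz":0},{"gripper":0,"dx":0.002,"dy":-0.0835,"dz":0,"wx":0,"wy":0,"wz":0}]'
python3 -m inch '[{"gripper":0,"dx":0,"dy":0,"dz":-0.025,"wx":0,"wy":0,"wz":0},{"gripper":0,"dx":0,"dy":0,"dz":-0.05,"wx":0,"wy":0,"wz":0},{"gripper":0,"dx":0,"dy":0,"dz":-0.075,"wx":0,"wy":0,"wz":0},{"gripper":0,"dx":0,"dy":0,"dz":-0.09,"wx":0,"wy":0,"wz":0},{"gripper":0,"dx":0,"dy":0,"dz":-0.093,"wx":0,"wy":0,"wz":0}]'
python3 -m inch '[{"gripper":0,"dx":0,"dy":0,"dz":-0.002,"wx":0,"wy":0,"wz":0},{"gripper":0,"dx":0,"dy":0,"dz":-0.004,"wx":0,"wy":0,"wz":0},{"gripper":0,"dx":0,"dy":0,"dz":-0.006,"wx":0,"wy":0,"wz":0},{"gripper":0,"dx":0,"dy":0,"dz":-0.007,"wx":0,"wy":0,"wz":0},{"gripper":0,"dx":0,"dy":0,"dz":-0.007,"wx":0,"wy":0,"wz":0}]'
```

```text
clock: 14.88
eef_pos: [459.7, 141.8, 132.9]
eef_rot: [-3.141, -0.001, 2.721]
wrist_force: [1.3, -0.0, -3.6]
finger_gap: 39.5
finger_force: 30.0
clock: 15.3
eef_pos: [462.8, -8.4, 133.1]
eef_rot: [-3.141, -0.001, 2.721]
wrist_force: [-0.4, -0.3, -4.8]
finger_gap: 39.6
finger_force: 30.0
clock: 15.72
eef_pos: [465.8, -158.3, 133.0]
eef_rot: [3.142, -0.001, 2.721]
wrist_force: [0.2, -0.5, -4.9]
finger_gap: 39.5
finger_force: 30.0
clock: 16.13
eef_pos: [468.4, -240.7, 132.9]
eef_rot: [3.141, -0.001, 2.721]
wrist_force: [0.7, -0.1, -4.5]
finger_gap: 39.7
finger_force: 30.0
clock: 16.55
eef_pos: [467.3, -239.6, 37.6]
eef_rot: [3.141, -0.005, 2.721]
wrist_force: [-1.2, 0.8, -5.3]
finger_gap: 39.6
finger_force: 30.0
clock: 16.97
eef_pos: [468.9, -240.6, 33.9]
eef_rot: [-3.142, 0.001, 2.721]
wrist_force: [-0.0, 0.3, -3.9]
finger_gap: 39.6
finger_force: 30.0
```

```bash
python3 -m inch '[{"gripper":1,"dx":0,"dy":0,"dz":0,"wx":0,"wy":0,"wz":0},{"gripper":1,"dx":0,"dy":0,"dz":0,"wx":0,"wy":0,"wz":0},{"gripper":1,"dx":0,"dy":0,"dz":0,"wx":0,"wy":0,"wz":0},{"gripper":1,"dx":0,"dy":0,"dz":0,"wx":0,"wy":0,"wz":0},{"gripper":1,"dx":0,"dy":0,"dz":0,"wx":0,"wy":0,"wz":0}]'
python3 -m inch '[{"gripper":1,"dx":0,"dy":0,"dz":0.015,"wx":0,"wy":0,"wz":0},{"gripper":1,"dx":0,"dy":0,"dz":0.035,"wx":0,"wy":0,"wz":0},{"gripper":1,"dx":0,"dy":0,"dz":0.06,"wx":0,"wy":0,"wz":0},{"gripper":1,"dx":0,"dy":0,"dz":0.08,"wx":0,"wy":0,"wz":0},{"gripper":1,"dx":0,"dy":0,"dz":0.1,"wx":0,"wy":0,"wz":0}]'
python3 -m inch '[{"gripper":1,"dx":-0.001,"dy":0.015,"dz":0,"wx":0,"wy":0,"wz":0},{"gripper":1,"dx":-0.003,"dy":0.035,"dz":0,"wx":0,"wy":0,"wz":0},{"gripper":1,"dx":-0.005,"dy":0.06,"dz":0,"wx":0,"wy":0,"wz":0},{"gripper":1,"dx":-0.007,"dy":0.09,"dz":0,"wx":0,"wy":0,"wz":0},{"gripper":1,"dx":-0.009,"dy":0.12,"dz":0,"wx":0,"wy":0,"wz":0}]'
python3 -m inch '[{"gripper":1,"dx":-0.002,"dy":0.03,"dz":0,"wx":0,"wy":0,"wz":0},{"gripper":1,"dx":-0.004,"dy":0.06,"dz":0,"wx":0,"wy":0,"wz":0},{"gripper":1,"dx":-0.006,"dy":0.085,"dz":0,"wx":0,"wy":0,"wz":0},{"gripper":1,"dx":-0.008,"dy":0.1,"dz":0,"wx":0,"wy":0,"wz":0},{"gripper":1,"dx":-0.0085,"dy":0.1085,"dz":0,"wx":0,"wy":0,"wz":0}]'
python3 -m inch '[{"gripper":1,"dx":0,"dy":0,"dz":-0.025,"wx":0,"wy":0,"wz":0},{"gripper":1,"dx":0,"dy":0,"dz":-0.05,"wx":0,"wy":0,"wz":0},{"gripper":1,"dx":0,"dy":0,"dz":-0.075,"wx":0,"wy":0,"wz":0},{"gripper":1,"dx":0,"dy":0,"dz":-0.1,"wx":0,"wy":0,"wz":0},{"gripper":1,"dx":0,"dy":0,"dz":-0.1,"wx":0,"wy":0,"wz":0}]'
for i in 1 2; do python3 -m inch '[{"gripper":0,"dx":0,"dy":0,"dz":0,"wx":0,"wy":0,"wz":0},{"gripper":0,"dx":0,"dy":0,"dz":0,"wx":0,"wy":0,"wz":0},{"gripper":0,"dx":0,"dy":0,"dz":0,"wx":0,"wy":0,"wz":0},{"gripper":0,"dx":0,"dy":0,"dz":0,"wx":0,"wy":0,"wz":0},{"gripper":0,"dx":0,"dy":0,"dz":0,"wx":0,"wy":0,"wz":0}]' 30; done
python3 -m inch '[{"gripper":0,"dx":0,"dy":0,"dz":0.015,"wx":0,"wy":0,"wz":0},{"gripper":0,"dx":0,"dy":0,"dz":0.035,"wx":0,"wy":0,"wz":0},{"gripper":0,"dx":0,"dy":0,"dz":0.06,"wx":0,"wy":0,"wz":0},{"gripper":0,"dx":0,"dy":0,"dz":0.08,"wx":0,"wy":0,"wz":0},{"gripper":0,"dx":0,"dy":0,"dz":0.1,"wx":0,"wy":0,"wz":0}]'
```

```text
clock: 17.38
eef_pos: [468.8, -240.6, 33.7]
eef_rot: [-3.142, 0.0, 2.721]
wrist_force: [-0.4, 0.3, -0.7]
finger_gap: 69.3
finger_force: 0.0
clock: 17.8
eef_pos: [468.7, -240.5, 134.8]
eef_rot: [-3.141, 0.001, 2.721]
wrist_force: [-0.4, -0.4, -0.6]
finger_gap: 93.7
finger_force: 0.0
clock: 18.22
eef_pos: [458.9, -118.9, 132.8]
eef_rot: [-3.142, -0.001, 2.72]
wrist_force: [0.6, 0.1, 0.0]
finger_gap: 94.2
finger_force: 0.0
clock: 18.63
eef_pos: [450.4, -10.0, 133.0]
eef_rot: [-3.142, -0.001, 2.723]
wrist_force: [0.8, 0.4, -0.5]
finger_gap: 93.5
finger_force: 0.0
clock: 19.05
eef_pos: [448.6, -11.9, 29.5]
eef_rot: [-3.139, -0.006, 2.721]
wrist_force: [-0.3, 0.1, -0.2]
finger_gap: 94.1
finger_force: 0.0
clock: 19.47
eef_pos: [451.7, -12.1, 34.4]
eef_rot: [3.141, 0.002, 2.721]
wrist_force: [-0.5, -0.0, 1.1]
finger_gap: 64.2
finger_force: 0.0
clock: 19.88
eef_pos: [451.2, -12.0, 33.5]
eef_rot: [-3.142, 0.0, 2.721]
wrist_force: [-0.9, 0.6, 2.5]
finger_gap: 39.6
finger_force: 30.0
clock: 20.3
eef_pos: [450.8, -11.9, 134.2]
eef_rot: [-3.141, -0.001, 2.721]
wrist_force: [0.4, -0.5, -3.1]
finger_gap: 39.3
finger_force: 30.0
```

```bash
python3 -m inch '[{"gripper":0,"dx":0,"dy":0.015,"dz":0,"wx":0,"wy":0,"wz":0},{"gripper":0,"dx":0,"dy":0.04,"dz":0,"wx":0,"wy":0,"wz":0},{"gripper":0,"dx":0.001,"dy":0.07,"dz":0,"wx":0,"wy":0,"wz":0},{"gripper":0,"dx":0.002,"dy":0.1,"dz":0,"wx":0,"wy":0,"wz":0},{"gripper":0,"dx":0.003,"dy":0.13,"dz":0,"wx":0,"wy":0,"wz":0}]'
python3 -m inch '[{"gripper":0,"dx":0,"dy":0.035,"dz":0,"wx":0,"wy":0,"wz":0},{"gripper":0,"dx":0.001,"dy":0.07,"dz":0,"wx":0,"wy":0,"wz":0},{"gripper":0,"dx":0.001,"dy":0.105,"dz":0,"wx":0,"wy":0,"wz":0},{"gripper":0,"dx":0.002,"dy":0.135,"dz":0,"wx":0,"wy":0,"wz":0},{"gripper":0,"dx":0.002,"dy":0.1545,"dz":0,"wx":0,"wy":0,"wz":0}]'
python3 -m inch '[{"gripper":0,"dx":0,"dy":0,"dz":-0.025,"wx":0,"wy":0,"wz":0},{"gripper":0,"dx":0,"dy":0,"dz":-0.05,"wx":0,"wy":0,"wz":0},{"gripper":0,"dx":0,"dy":0,"dz":-0.075,"wx":0,"wy":0,"wz":0},{"gripper":0,"dx":0,"dy":0,"dz":-0.09,"wx":0,"wy":0,"wz":0},{"gripper":0,"dx":0,"dy":0,"dz":-0.093,"wx":0,"wy":0,"wz":0}]'
python3 -m inch '[{"gripper":0,"dx":0,"dy":0,"dz":-0.002,"wx":0,"wy":0,"wz":0},{"gripper":0,"dx":0,"dy":0,"dz":-0.004,"wx":0,"wy":0,"wz":0},{"gripper":0,"dx":0,"dy":0,"dz":-0.006,"wx":0,"wy":0,"wz":0},{"gripper":0,"dx":0,"dy":0,"dz":-0.007,"wx":0,"wy":0,"wz":0},{"gripper":0,"dx":0,"dy":0,"dz":-0.007,"wx":0,"wy":0,"wz":0}]'
python3 -m inch '[{"gripper":1,"dx":0,"dy":0,"dz":0,"wx":0,"wy":0,"wz":0},{"gripper":1,"dx":0,"dy":0,"dz":0,"wx":0,"wy":0,"wz":0},{"gripper":1,"dx":0,"dy":0,"dz":0,"wx":0,"wy":0,"wz":0},{"gripper":1,"dx":0,"dy":0,"dz":0,"wx":0,"wy":0,"wz":0},{"gripper":1,"dx":0,"dy":0,"dz":0,"wx":0,"wy":0,"wz":0}]'
python3 -m inch '[{"gripper":1,"dx":0,"dy":0,"dz":0.015,"wx":0,"wy":0,"wz":0},{"gripper":1,"dx":0,"dy":0,"dz":0.035,"wx":0,"wy":0,"wz":0},{"gripper":1,"dx":0,"dy":0,"dz":0.06,"wx":0,"wy":0,"wz":0},{"gripper":1,"dx":0,"dy":0,"dz":0.08,"wx":0,"wy":0,"wz":0},{"gripper":1,"dx":0,"dy":0,"dz":0.1,"wx":0,"wy":0,"wz":0}]'
python3 -m inch '[{"gripper":1,"dx":0.008,"dy":-0.02,"dz":0,"wx":0,"wy":0,"wz":0},{"gripper":1,"dx":0.018,"dy":-0.044,"dz":0,"wx":0,"wy":0,"wz":0},{"gripper":1,"dx":0.029,"dy":-0.07,"dz":0,"wx":0,"wy":0,"wz":0},{"gripper":1,"dx":0.041,"dy":-0.1,"dz":0,"wx":0,"wy":0,"wz":0},{"gripper":1,"dx":0.053,"dy":-0.13,"dz":0,"wx":0,"wy":0,"wz":0}]'
python3 -m inch '[{"gripper":1,"dx":0.012,"dy":-0.03,"dz":0,"wx":0,"wy":0,"wz":0},{"gripper":1,"dx":0.024,"dy":-0.06,"dz":0,"wx":0,"wy":0,"wz":0},{"gripper":1,"dx":0.036,"dy":-0.09,"dz":0,"wx":0,"wy":0,"wz":0},{"gripper":1,"dx":0.048,"dy":-0.12,"dz":0,"wx":0,"wy":0,"wz":0},{"gripper":1,"dx":0.06,"dy":-0.15,"dz":0,"wx":0,"wy":0,"wz":0}]'
python3 -m inch '[{"gripper":1,"dx":0.012,"dy":-0.03,"dz":0,"wx":0,"wy":0,"wz":0},{"gripper":1,"dx":0.024,"dy":-0.06,"dz":0,"wx":0,"wy":0,"wz":0},{"gripper":1,"dx":0.036,"dy":-0.085,"dz":0,"wx":0,"wy":0,"wz":0},{"gripper":1,"dx":0.044,"dy":-0.1,"dz":0,"wx":0,"wy":0,"wz":0},{"gripper":1,"dx":0.046,"dy":-0.1065,"dz":0,"wx":0,"wy":0,"wz":0}]'
```

```text
clock: 20.72
eef_pos: [453.7, 119.3, 133.1]
eef_rot: [-3.141, -0.001, 2.72]
wrist_force: [-0.5, -0.8, -4.0]
finger_gap: 39.8
finger_force: 30.0
clock: 21.13
eef_pos: [455.5, 275.0, 132.8]
eef_rot: [-3.141, -0.001, 2.722]
wrist_force: [-0.0, -0.2, -4.5]
finger_gap: 39.8
finger_force: 30.0
clock: 21.55
eef_pos: [454.4, 271.7, 37.2]
eef_rot: [-3.137, -0.004, 2.721]
wrist_force: [-0.6, -0.4, -3.8]
finger_gap: 39.4
finger_force: 30.0
clock: 21.97
eef_pos: [456.4, 272.6, 33.9]
eef_rot: [3.141, 0.0, 2.721]
wrist_force: [0.3, 0.0, -3.1]
finger_gap: 39.9
finger_force: 30.0
clock: 22.38
eef_pos: [456.3, 272.6, 33.7]
eef_rot: [3.141, 0.0, 2.721]
wrist_force: [-1.0, -0.5, -0.0]
finger_gap: 69.0
finger_force: 0.0
clock: 22.8
eef_pos: [456.2, 272.5, 134.8]
eef_rot: [3.141, 0.0, 2.721]
wrist_force: [0.3, -0.3, -1.2]
finger_gap: 93.8
finger_force: 0.0
clock: 23.22
eef_pos: [509.5, 141.3, 133.7]
eef_rot: [3.141, 0.0, 2.721]
wrist_force: [0.6, 0.0, -0.5]
finger_gap: 94.1
finger_force: 0.0
clock: 23.63
eef_pos: [569.5, -9.1, 133.6]
eef_rot: [3.142, 0.0, 2.721]
wrist_force: [0.0, 0.3, 0.4]
finger_gap: 94.2
finger_force: 0.0
clock: 24.05
eef_pos: [615.7, -116.2, 133.2]
eef_rot: [-3.141, 0.0, 2.719]
wrist_force: [-0.3, 0.7, -0.7]
finger_gap: 94.3
finger_force: 0.0
```

```bash
python3 -m inch '[{"gripper":1,"dx":0,"dy":0,"dz":-0.025,"wx":0,"wy":0,"wz":0},{"gripper":1,"dx":0,"dy":0,"dz":-0.05,"wx":0,"wy":0,"wz":0},{"gripper":1,"dx":0,"dy":0,"dz":-0.075,"wx":0,"wy":0,"wz":0},{"gripper":1,"dx":0,"dy":0,"dz":-0.1,"wx":0,"wy":0,"wz":0},{"gripper":1,"dx":0,"dy":0,"dz":-0.1,"wx":0,"wy":0,"wz":0}]'
for i in 1 2; do python3 -m inch '[{"gripper":0,"dx":0,"dy":0,"dz":0,"wx":0,"wy":0,"wz":0},{"gripper":0,"dx":0,"dy":0,"dz":0,"wx":0,"wy":0,"wz":0},{"gripper":0,"dx":0,"dy":0,"dz":0,"wx":0,"wy":0,"wz":0},{"gripper":0,"dx":0,"dy":0,"dz":0,"wx":0,"wy":0,"wz":0},{"gripper":0,"dx":0,"dy":0,"dz":0,"wx":0,"wy":0,"wz":0}]' 30; done
python3 -m inch '[{"gripper":0,"dx":0,"dy":0,"dz":0.015,"wx":0,"wy":0,"wz":0},{"gripper":0,"dx":0,"dy":0,"dz":0.035,"wx":0,"wy":0,"wz":0},{"gripper":0,"dx":0,"dy":0,"dz":0.06,"wx":0,"wy":0,"wz":0},{"gripper":0,"dx":0,"dy":0,"dz":0.08,"wx":0,"wy":0,"wz":0},{"gripper":0,"dx":0,"dy":0,"dz":0.1,"wx":0,"wy":0,"wz":0}]'
python3 - <<'E'
from h import *
for n in("top","side"):cv2.imwrite(f"pics/{n}3.png",manip.camera(n))
cv2.imwrite("pics/c3.png",np.hstack([cv2.imread("pics/top3.png")[80:360,90:470],cv2.imread("pics/side3.png")[110:390,170:400]]))
measure("top",cv2.imread("pics/top3.png"),(100,125,480,300));measure("side",cv2.imread("pics/side3.png"),(205,160,380,375))
E
```

```text
clock: 24.47
eef_pos: [612.5, -112.7, 28.7]
eef_rot: [-3.14, -0.007, 2.721]
wrist_force: [-1.0, -0.1, -0.7]
finger_gap: 94.1
finger_force: 0.0
clock: 24.88
eef_pos: [615.6, -114.0, 34.6]
eef_rot: [3.141, 0.002, 2.721]
wrist_force: [-0.1, -0.6, 0.3]
finger_gap: 64.2
finger_force: 0.0
clock: 25.3
eef_pos: [615.2, -114.1, 33.5]
eef_rot: [-3.142, 0.0, 2.721]
wrist_force: [-0.3, -0.2, 2.3]
finger_gap: 39.4
finger_force: 30.0
clock: 25.72
eef_pos: [614.9, -113.9, 134.1]
eef_rot: [-3.141, -0.001, 2.721]
wrist_force: [-0.1, 0.1, -3.9]
finger_gap: 39.7
finger_force: 30.0
top   brass px [146. 256.] hull xy@15 [458.1 273.3]
top   brass px [229. 168.] hull xy@15 [624.1 118. ]
top white px [238. 272.] cent [431.  100.7] rect [436.3  97.6] [ 43. 101.] 73
top white px [224. 249.] cent [469.9 129. ] rect [468.5 129.8] [37. 43.] 64
top white px [289. 252.] cent [467.6   9. ] rect [468.1  12.4] [ 43. 103.] 71
top white px [238. 222.] cent [522.7 103.5] rect [520.8 102. ] [51. 52.] 79
top white px [473. 245.] cent [ 482.  -329.1] rect [ 470.2 -324.6] [ 29. 175.] 87
top white px [472. 177.] cent [ 603.1 -333.6] rect [ 602.5 -332.5] [29. 66.] 87
top white px [229. 180.] cent [610.6 118.2] rect [604.7 113.7] [110.  70.] 78
top white px [235. 149.] cent [665.1 114.6] rect [664.4 104.3] [76. 29.] 66
top white px [276. 136.] cent [684.9  33.9] rect [680.6  27.1] [55. 81.] 5
top white px [113. 133.] cent [695.9 350.7] rect [691.8 351.1] [49. 46.] 89
side   brass px [263. 329.] hull xy@15 [ 471.1 -226.4]
side   brass px [343. 216.] hull xy@15 [670.5  44.5]
side   brass px [313. 192.] hull xy@15 [626.6 137.1]
side   brass px [233. 168.] hull xy@15 [459.1 260.5]
side white px [263. 343.] cent [ 469.1 -240. ] rect [ 469.1 -240. ] [102.  99.] 75
side white px [316. 279.] cent [ 578.  -122.5] rect [ 577.1 -124.7] [42. 53.] 74
side white px [311. 202.] cent [621.5 121.3] rect [617.3 113.4] [116.  94.] 76
```

View pics/c3.png

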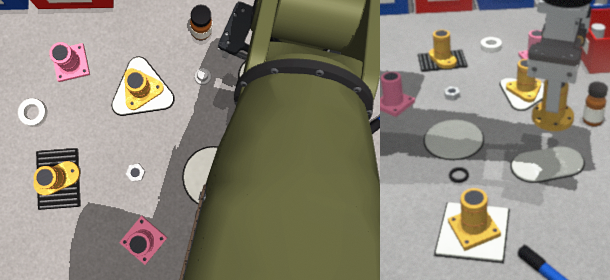

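fit_triangle is centred on its plate (crop 138,88), fit_square is on its plate, fit_oblong is on the mat and fit_round is held. Next is the round plate at (458,-18.5).

```bash
python3 -m inch '[{"gripper":0,"dx":-0.01,"dy":0.006,"dz":0,"wx":0,"wy":0,"wz":0},{"gripper":0,"dx":-0.026,"dy":0.016,"dz":0,"wx":0,"wy":0,"wz":0},{"gripper":0,"dx":-0.044,"dy":0.027,"dz":0,"wx":0,"wy":0,"wz":0},{"gripper":0,"dx":-0.062,"dy":0.038,"dz":0,"wx":0,"wy":0,"wz":0},{"gripper":0,"dx":-0.08,"dy":0.049,"dz":0,"wx":0,"wy":0,"wz":0}]'
python3 -m inch '[{"gripper":0,"dx":-0.018,"dy":0.011,"dz":0,"wx":0,"wy":0,"wz":0},{"gripper":0,"dx":-0.036,"dy":0.022,"dz":0,"wx":0,"wy":0,"wz":0},{"gripper":0,"dx":-0.054,"dy":0.033,"dz":0,"wx":0,"wy":0,"wz":0},{"gripper":0,"dx":-0.069,"dy":0.042,"dz":0,"wx":0,"wy":0,"wz":0},{"gripper":0,"dx":-0.077,"dy":0.0465,"dz":0,"wx":0,"wy":0,"wz":0}]'
python3 -m inch '[{"gripper":0,"dx":0,"dy":0,"dz":-0.025,"wx":0,"wy":0,"wz":0},{"gripper":0,"dx":0,"dy":0,"dz":-0.05,"wx":0,"wy":0,"wz":0},{"gripper":0,"dx":0,"dy":0,"dz":-0.075,"wx":0,"wy":0,"wz":0},{"gripper":0,"dx":0,"dy":0,"dz":-0.09,"wx":0,"wy":0,"wz":0},{"gripper":0,"dx":0,"dy":0,"dz":-0.093,"wx":0,"wy":0,"wz":0}]'
python3 -m inch '[{"gripper":0,"dx":0,"dy":0,"dz":-0.002,"wx":0,"wy":0,"wz":0},{"gripper":0,"dx":0,"dy":0,"dz":-0.004,"wx":0,"wy":0,"wz":0},{"gripper":0,"dx":0,"dy":0,"dz":-0.006,"wx":0,"wy":0,"wz":0},{"gripper":0,"dx":0,"dy":0,"dz":-0.007,"wx":0,"wy":0,"wz":0},{"gripper":0,"dx":0,"dy":0,"dz":-0.007,"wx":0,"wy":0,"wz":0}]'
python3 -m inch '[{"gripper":1,"dx":0,"dy":0,"dz":0,"wx":0,"wy":0,"wz":0},{"gripper":1,"dx":0,"dy":0,"dz":0,"wx":0,"wy":0,"wz":0},{"gripper":1,"dx":0,"dy":0,"dz":0,"wx":0,"wy":0,"wz":0},{"gripper":1,"dx":0,"dy":0,"dz":0,"wx":0,"wy":0,"wz":0},{"gripper":1,"dx":0,"dy":0,"dz":0,"wx":0,"wy":0,"wz":0}]'
python3 -m inch '[{"gripper":1,"dx":0,"dy":0,"dz":0.015,"wx":0,"wy":0,"wz":0},{"gripper":1,"dx":0,"dy":0,"dz":0.035,"wx":0,"wy":0,"wz":0},{"gripper":1,"dx":0,"dy":0,"dz":0.06,"wx":0,"wy":0,"wz":0},{"gripper":1,"dx":0,"dy":0,"dz":0.08,"wx":0,"wy":0,"wz":0},{"gripper":1,"dx":0,"dy":0,"dz":0.1,"wx":0,"wy":0,"wz":0}]'
python3 -m inch '[{"gripper":1,"dx":0,"dy":0.015,"dz":0,"wx":0,"wy":0,"wz":0},{"gripper":1,"dx":0,"dy":0.04,"dz":0,"wx":0,"wy":0,"wz":0},{"gripper":1,"dx":0,"dy":0.07,"dz":0,"wx":0,"wy":0,"wz":0},{"gripper":1,"dx":0,"dy":0.105,"dz":0,"wx":0,"wy":0,"wz":0},{"gripper":1,"dx":0,"dy":0.14,"dz":0,"wx":0,"wy":0,"wz":0}]'
python3 -m inch '[{"gripper":1,"dx":0,"dy":0.035,"dz":0,"wx":0,"wy":0,"wz":0},{"gripper":1,"dx":0,"dy":0.07,"dz":0,"wx":0,"wy":0,"wz":0},{"gripper":1,"dx":0,"dy":0.105,"dz":0,"wx":0,"wy":0,"wz":0},{"gripper":1,"dx":-0.001,"dy":0.135,"dz":0,"wx":0,"wy":0,"wz":0},{"gripper":1,"dx":-0.0015,"dy":0.151,"dz":0,"wx":0,"wy":0,"wz":0}]'
```

```text
clock: 26.23
eef_pos: [533.5, -64.4, 131.5]
eef_rot: [-3.141, -0.002, 2.721]
wrist_force: [0.2, 0.7, -2.8]
finger_gap: 39.5
finger_force: 30.0
clock: 26.65
eef_pos: [456.2, -17.6, 132.0]
eef_rot: [-3.141, -0.002, 2.721]
wrist_force: [0.1, 0.3, -2.7]
finger_gap: 39.4
finger_force: 30.0
clock: 27.07
eef_pos: [456.5, -18.4, 37.2]
eef_rot: [-3.14, -0.005, 2.721]
wrist_force: [0.2, 0.5, -3.1]
finger_gap: 39.5
finger_force: 30.0
clock: 27.48
eef_pos: [458.4, -18.5, 33.8]
eef_rot: [3.141, 0.001, 2.721]
wrist_force: [-0.2, 0.9, -3.6]
finger_gap: 39.7
finger_force: 30.0
clock: 27.9
eef_pos: [458.3, -18.5, 33.6]
eef_rot: [3.141, 0.0, 2.721]
wrist_force: [0.1, 0.6, -0.5]
finger_gap: 69.4
finger_force: 0.0
clock: 28.32
eef_pos: [458.1, -18.5, 134.7]
eef_rot: [3.141, 0.0, 2.721]
wrist_force: [0.2, 0.4, -0.8]
finger_gap: 93.8
finger_force: 0.0
clock: 28.73
eef_pos: [458.0, 122.8, 133.7]
eef_rot: [3.141, 0.0, 2.72]
wrist_force: [-0.2, -0.0, 0.3]
finger_gap: 93.6
finger_force: 0.0
clock: 29.15
eef_pos: [456.1, 275.4, 133.4]
eef_rot: [3.141, -0.0, 2.723]
wrist_force: [-0.1, -0.7, -0.5]
finger_gap: 94.2
finger_force: 0.0
```

```bash
python3 -m inch '[{"gripper":1,"dx":0,"dy":0,"dz":-0.025,"wx":0,"wy":0,"wz":0},{"gripper":1,"dx":0,"dy":0,"dz":-0.05,"wx":0,"wy":0,"wz":0},{"gripper":1,"dx":0,"dy":0,"dz":-0.075,"wx":0,"wy":0,"wz":0},{"gripper":1,"dx":0,"dy":0,"dz":-0.1,"wx":0,"wy":0,"wz":0},{"gripper":1,"dx":0,"dy":0,"dz":-0.1,"wx":0,"wy":0,"wz":0}]'
for i in 1 2; do python3 -m inch '[{"gripper":0,"dx":0,"dy":0,"dz":0,"wx":0,"wy":0,"wz":0},{"gripper":0,"dx":0,"dy":0,"dz":0,"wx":0,"wy":0,"wz":0},{"gripper":0,"dx":0,"dy":0,"dz":0,"wx":0,"wy":0,"wz":0},{"gripper":0,"dx":0,"dy":0,"dz":0,"wx":0,"wy":0,"wz":0},{"gripper":0,"dx":0,"dy":0,"dz":0,"wx":0,"wy":0,"wz":0}]' 30; done
python3 -m inch '[{"gripper":0,"dx":0,"dy":0,"dz":0.015,"wx":0,"wy":0,"wz":0},{"gripper":0,"dx":0,"dy":0,"dz":0.035,"wx":0,"wy":0,"wz":0},{"gripper":0,"dx":0,"dy":0,"dz":0.06,"wx":0,"wy":0,"wz":0},{"gripper":0,"dx":0,"dy":0,"dz":0.08,"wx":0,"wy":0,"wz":0},{"gripper":0,"dx":0,"dy":0,"dz":0.1,"wx":0,"wy":0,"wz":0}]'
python3 -m inch '[{"gripper":0,"dx":0.006,"dy":-0.014,"dz":0,"wx":0,"wy":0,"wz":0},{"gripper":0,"dx":0.016,"dy":-0.038,"dz":0,"wx":0,"wy":0,"wz":0},{"gripper":0,"dx":0.028,"dy":-0.066,"dz":0,"wx":0,"wy":0,"wz":0},{"gripper":0,"dx":0.041,"dy":-0.096,"dz":0,"wx":0,"wy":0,"wz":0},{"gripper":0,"dx":0.054,"dy":-0.126,"dz":0,"wx":0,"wy":0,"wz":0}]'
python3 -m inch '[{"gripper":0,"dx":0.012,"dy":-0.029,"dz":0,"wx":0,"wy":0,"wz":0},{"gripper":0,"dx":0.025,"dy":-0.058,"dz":0,"wx":0,"wy":0,"wz":0},{"gripper":0,"dx":0.037,"dy":-0.087,"dz":0,"wx":0,"wy":0,"wz":0},{"gripper":0,"dx":0.05,"dy":-0.116,"dz":0,"wx":0,"wy":0,"wz":0},{"gripper":0,"dx":0.062,"dy":-0.145,"dz":0,"wx":0,"wy":0,"wz":0}]'
python3 -m inch '[{"gripper":0,"dx":0.012,"dy":-0.029,"dz":0,"wx":0,"wy":0,"wz":0},{"gripper":0,"dx":0.024,"dy":-0.058,"dz":0,"wx":0,"wy":0,"wz":0},{"gripper":0,"dx":0.036,"dy":-0.085,"dz":0,"wx":0,"wy":0,"wz":0},{"gripper":0,"dx":0.044,"dy":-0.102,"dz":0,"wx":0,"wy":0,"wz":0},{"gripper":0,"dx":0.047,"dy":-0.111,"dz":0,"wx":0,"wy":0,"wz":0}]'
python3 -m inch '[{"gripper":0,"dx":0,"dy":0,"dz":-0.025,"wx":0,"wy":0,"wz":0},{"gripper":0,"dx":0,"dy":0,"dz":-0.05,"wx":0,"wy":0,"wz":0},{"gripper":0,"dx":0,"dy":0,"dz":-0.075,"wx":0,"wy":0,"wz":0},{"gripper":0,"dx":0,"dy":0,"dz":-0.09,"wx":0,"wy":0,"wz":0},{"gripper":0,"dx":0,"dy":0,"dz":-0.093,"wx":0,"wy":0,"wz":0}]'
python3 -m inch '[{"gripper":0,"dx":0,"dy":0,"dz":-0.002,"wx":0,"wy":0,"wz":0},{"gripper":0,"dx":0,"dy":0,"dz":-0.004,"wx":0,"wy":0,"wz":0},{"gripper":0,"dx":0,"dy":0,"dz":-0.006,"wx":0,"wy":0,"wz":0},{"gripper":0,"dx":0,"dy":0,"dz":-0.007,"wx":0,"wy":0,"wz":0},{"gripper":0,"dx":0,"dy":0,"dz":-0.007,"wx":0,"wy":0,"wz":0}]'
```

```text
clock: 29.57
eef_pos: [454.5, 271.4, 29.3]
eef_rot: [-3.136, -0.004, 2.721]
wrist_force: [0.3, -0.5, -1.5]
finger_gap: 93.9
finger_force: 0.0
clock: 29.98
eef_pos: [457.1, 272.7, 34.5]
eef_rot: [3.14, 0.001, 2.721]
wrist_force: [0.7, -0.3, -0.2]
finger_gap: 64.1
finger_force: 0.0
clock: 30.4
eef_pos: [456.7, 272.5, 33.5]
eef_rot: [3.142, 0.0, 2.721]
wrist_force: [-0.8, 0.3, 1.2]
finger_gap: 39.6
finger_force: 30.0
clock: 30.82
eef_pos: [456.4, 272.4, 134.1]
eef_rot: [-3.141, -0.0, 2.721]
wrist_force: [0.1, 0.4, -4.0]
finger_gap: 39.6
finger_force: 30.0
clock: 31.23
eef_pos: [510.6, 145.3, 133.0]
eef_rot: [-3.141, -0.001, 2.721]
wrist_force: [0.1, -0.0, -3.7]
finger_gap: 39.3
finger_force: 30.0
clock: 31.65
eef_pos: [572.8, -0.0, 132.9]
eef_rot: [-3.141, -0.001, 2.721]
wrist_force: [-0.6, -0.3, -4.5]
finger_gap: 39.9
finger_force: 30.0
clock: 32.07
eef_pos: [619.9, -111.7, 132.5]
eef_rot: [-3.141, -0.001, 2.719]
wrist_force: [-1.2, 0.4, -4.4]
finger_gap: 39.9
finger_force: 30.0
clock: 32.48
eef_pos: [617.7, -108.4, 36.8]
eef_rot: [-3.141, -0.006, 2.721]
wrist_force: [-1.0, -0.1, -4.5]
finger_gap: 40.0
finger_force: 30.0
clock: 32.9
eef_pos: [619.9, -109.5, 34.0]
eef_rot: [3.141, 0.001, 2.721]
wrist_force: [-0.5, 0.6, -4.0]
finger_gap: 39.7
finger_force: 30.0
```

Release, lift and swing the arm back to the left, out of the view.

```bash
python3 -m inch '[{"gripper":1,"dx":0,"dy":0,"dz":0,"wx":0,"wy":0,"wz":0},{"gripper":1,"dx":0,"dy":0,"dz":0,"wx":0,"wy":0,"wz":0},{"gripper":1,"dx":0,"dy":0,"dz":0,"wx":0,"wy":0,"wz":0},{"gripper":1,"dx":0,"dy":0,"dz":0,"wx":0,"wy":0,"wz":0},{"gripper":1,"dx":0,"dy":0,"dz":0,"wx":0,"wy":0,"wz":0}]'
python3 -m inch '[{"gripper":1,"dx":0,"dy":0,"dz":0.015,"wx":0,"wy":0,"wz":0},{"gripper":1,"dx":0,"dy":0,"dz":0.035,"wx":0,"wy":0,"wz":0},{"gripper":1,"dx":0,"dy":0,"dz":0.065,"wx":0,"wy":0,"wz":0},{"gripper":1,"dx":0,"dy":0,"dz":0.1,"wx":0,"wy":0,"wz":0},{"gripper":1,"dx":0,"dy":0,"dz":0.13,"wx":0,"wy":0,"wz":0}]'
for i in 1 2 3 4; do python3 -m inch '[{"gripper":1,"dx":-0.015,"dy":0.025,"dz":0,"wx":0,"wy":0,"wz":0},{"gripper":1,"dx":-0.03,"dy":0.05,"dz":0,"wx":0,"wy":0,"wz":0},{"gripper":1,"dx":-0.05,"dy":0.08,"dz":0,"wx":0,"wy":0,"wz":0},{"gripper":1,"dx":-0.07,"dy":0.11,"dz":0,"wx":0,"wy":0,"wz":0},{"gripper":1,"dx":-0.09,"dy":0.14,"dz":0,"wx":0,"wy":0,"wz":0}]'|head -2; done
python3 - <<'E'
from h import *
for n in("top","side"):cv2.imwrite(f"pics/{n}4.png",manip.camera(n))
cv2.imwrite("pics/c4.png",np.hstack([cv2.imread("pics/top4.png")[80:360,90:480],cv2.imread("pics/side4.png")[110:390,170:400]]))
measure("top",cv2.imread("pics/top4.png"),(190,125,480,300))
E
```

```text
clock: 33.32
eef_pos: [619.8, -109.5, 33.7]
eef_rot: [3.141, 0.0, 2.721]
wrist_force: [-1.2, -0.6, 0.2]
finger_gap: 69.6
finger_force: 0.0
clock: 33.73
eef_pos: [619.7, -109.5, 165.6]
eef_rot: [3.141, 0.001, 2.721]
wrist_force: [0.1, -0.6, -0.0]
finger_gap: 93.9
finger_force: 0.0
clock: 34.15
eef_pos: [528.5, 31.6, 163.5]
clock: 34.57
eef_pos: [438.6, 171.6, 163.7]
clock: 34.98
eef_pos: [348.6, 311.8, 163.8]
clock: 35.4
eef_pos: [258.5, 451.8, 163.8]
top top px [303.7 255.3] area 181.5 xy@75 [[458.1 -17.8]]
top   brass px [303. 256.] hull xy@15 [458.3 -18.3]
top top px [436.  248.6] area 193.5 xy@75 [[ 468.8 -240.1]]
top top px [422.3 250.2] area 105.0 xy@75 [[ 466.3 -218. ]]
top   brass px [426. 250.] hull xy@15 [ 469.6 -241.5]
top top px [345.7 171.9] area 42.5 xy@75 [[602.4 -91.6]]
top top px [355.5 161. ] area 171.0 xy@75 [[ 620.3 -109.3]]
top   brass px [351. 168.] hull xy@15 [ 621.6 -109. ]
top top px [224.6 160. ] area 161.0 xy@75 [[625.  118.5]]
top   brass px [230. 168.] hull xy@15 [624.3 117.9]
top white px [225. 252.] cent [467.  127.3] rect [467.1 127.3] [29. 32.] 67
top white px [303. 257.] cent [457.8 -18.3] rect [457.5 -18.1] [107. 107.] 90
top white px [425. 251.] cent [ 468.2 -240.9] rect [ 468.2 -240.9] [97. 97.] 75
top white px [355. 190.] cent [ 581.6 -115.6] rect [ 578.9 -117.4] [47. 73.] 17
top white px [229. 181.] cent [609.9 117.8] rect [604.9 113.6] [111.  66.] 81
top white px [233. 148.] cent [667.3 115.5] rect [667.4 108.2] [65. 26.] 67
top white px [346. 150.] cent [ 658.5 -102.5] rect [ 661.1 -100.2] [44. 74.] 20
```

View pics/c4.png

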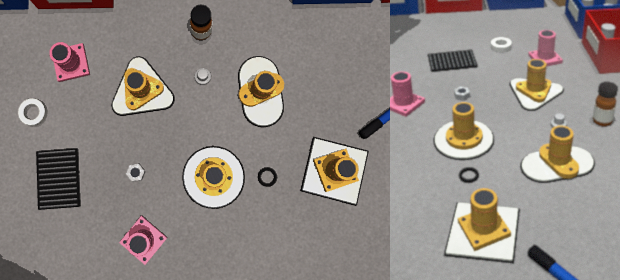

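All four fittings stand within about 1–2 mm of the middle of their matching plates: round (213,177), square (336,170), triangular (140,88) and oblong (261,90). All are upright, the jar is standing (200,22) and the mat is empty. Handing in.

```bash
python3 -c "
from cell import manip;print(manip.sign_off())"
```

```text
the job is handed in; nothing more can be done
None
```

All four fittings stand upright and released, within about 1–2 mm of the middle of their matching plates; the jar is still standing, and I handed the job in at about 35 s.

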